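# Lock the collar of the test chamber with the pin spanner

## Task

Take the pin spanner whose two prongs fit the holes of the test chamber's steel lock collar, set it down with both prongs fully in the holes, and only then use it to turn the collar clockwise (seen from above) up to its stop, where the dark mark on the collar meets the post on the chamber. Leave the spanner sitting in the collar, let go of it, and leave the other spanner in its rest.

Things in the scene. Friction and masses are not known exactly. Their poses are not given: they have to be found in the camera images.
- wide_spanner_grip (a point): Centre of the black grip (60 mm long on x, 16 thick on y, 45 tall) of the wide pin spanner, which fits. Steel bridge below it: 98 x 24 x 10 mm, underside 32.5 mm below this point. Two prongs point down at x = +-36 mm: 10 mm thick, tapered tips, 16 mm long, tips 48.5 mm below this point. 0.25 kg. Stands upright in a slotted wooden rest 24 mm high; lift it straight up over 20 mm.
- narrow_spanner_grip (a point): Centre of the grip of the other pin spanner, to be left alone: same grip and height, but its bridge is only 68 mm long and its prongs are 42 mm apart. It stands in an identical rest; which rest holds which spanner varies.
- collar_top (a point): Middle of the top of the steel lock collar (ring 120 mm across, 20 thick, top 60 mm above the bench) on the fixed round chamber. Turns with it; x runs through its two holes, at x = +-36 mm, 20 mm wide and deep. Prongs have 5 mm play there: the spanner turns up to 0.14 rad from centred before the collar follows. Its mark is a dark rib near the rim; a slim dark post stands beside the rim.
- collar (a joint): Angle of the collar in rad, growing clockwise seen from above. Starts between 0 and 0.4; 1.2 is the stop, where the mark meets the post. Held by friction only (about 0.25 N m); it stays where it is left. (Overhead, to be kept clear of: a magnifier arm 0.48 to 0.52 m above the bench, 0.6 m ahead of the robot, from straight ahead to 0.4 m to its right.)

How it is judged:
By the outcome, as a careful person would: the job done as asked, in the order asked, and still so for the second after the job is handed in, with the robot touching nothing.
It also fails if it takes over 45 s, if anything falls off the work surface, if the arm or the gripper's body presses on something with over 40 N, if the wrist force passes 120 N, or if a joint passes its speed limit or range.

## Robot

A 6-joint arm with a two-finger parallel gripper is mounted at the origin on a cart in front of the work surface, level with it; the furniture and walls round the work are solid. World frame = base frame: x ahead of the robot, y to its left, z up, the work surface at z = 0. Lengths are in mm, angles in rad, forces in N, time in s.
With the tool pointing down it reaches from about 375 to 925 mm from the base axis. Payload 5.7 kg.
Tool frame: the origin (TCP) lies midway between the tips of the shut fingers; the grasp point (between the pads) lies 19 mm behind it; z points along the fingers, y is the line along which they close (so a half turn about z gives the same grasp; the last joint's range is limited). The gripper opens to 85 mm and grips with 20 to 120 N. Pads are 22 mm wide; open, the fingers measure 114 mm over their backs; the gripper's body (76 mm by 85 mm) begins 54 mm behind the grasp point. The pads swing forward as they close: fully open they stand 13 mm farther back than shut.
Start: joints at [1.145, 0.359, 1.51, -0, 1.272, -0.115], TCP at [183.485, 571.224, 231.267] pointing down, gripper open.
Joint ranges: [-2.97, 2.97], [-1.01, 2.36], [0.21, 2.38], [-0.96, 4.11], [0.2, 2.71], [-2.98, 2.98]. Speed limits (rad/s): [2.39, 2.39, 3.14, 3.14, 3.14, 3.14].

## Interface

Orientations are given as a 3x3 rotation matrix whose columns are the frame's x, y, z axes.
In Python, from station import robot, eyes gives the robot as it stands.
- The arm moves only by the shell command python3 -m jog 'ROWS' [FORCE]. ROWS is JSON, a list of rows, each an object with "jaw": the closure, from 0 (fully open) to 1 (shut); "slide": the shift along the world's x, y, z as a fraction of full scale, a list of three; "roll": the turn about the world's z as a fraction of full scale. In form: [{"jaw": jaw, "slide": [tx, ty, tz], "roll": roll}, ...]. A call has 1 to 5 rows; each row is the pose to reach, as a shift and turn from the pose commanded when the call began, turning the shorter way round; what a row does not reach only later rows make up. Full scale, the value 1, is 10 cm for a shift and pi rad for a turn. A row lasts 1/12 s, in which the tool goes at most 41.7 mm and 7.16 degrees, less where a joint would pass 70% of its speed; a pose out of reach is approached as far as the arm can. A call with a number of a shift or a turn outside -1 to 1 is refused whole. A call with a gripper value outside its range is refused whole. The fingers move at their own pace and stop on an object; FORCE is the grip in N (left out, the last holds). Time passes only in rows, so rows that repeat a pose let the fingers close. It gives the time, the measured TCP pose, the force, the opening and the grip force at its end, in the units of the state.
- robot.get_state(): the state, without advancing time (a new reading comes with each control period).
- eyes.read_camera(name): name is "side" or "top"; returns (picture, depth): 420x560x3 uint8, blue, green, red; 420x560 float32, mm along the optical axis (not along the pixel's ray), 0 where there is no reading.
- eyes.camera_model(name): a dict with "fx", "fy", "cx", "cy" (pixels), "view" (4x4, takes a point from world to camera coordinates). Camera axes: x right, y up, looking along -z (the intrinsics and any distortion apply to the point x, -y, -z); pixel columns grow to the right and rows downward; lengths in mm; the calibration is good to about 2 mm. A picture is of the moment at which its call begins. camera_model takes no time and is no camera call.
- robot.sign_off(): hands the job in; it is judged then, once.
The state is a dict: "clock": time; "qpos": joint angles; "qvel": joint speeds; "joint_torque": joint torques, N m; "ee_pos": TCP position; "tcp_rot": TCP orientation; "contact_force": force on the tool from outside, world axes, zero at the start; "torque": the same for the moment, N m; "grip_width": finger opening in mm; "finger_force": force on a finger pad.
Only numpy, scipy, OpenCV 4.12 (cv2) and the standard library are available. Lean on these libraries where they do the work, as an engineer would, in place of code of your own. Each camera call takes 0.05 s, during which the arm holds its last target. There are 200 camera calls.

## Working session

There is one attempt and no reset: what is moved stays moved. The work goes in short steps, Python scripts to look and compute and a shell command to move; the robot and the scene stay as the last step left them, time stands still between calls to the robot, and variables do not carry over. Pictures are saved under pics/ and viewed, at most 10 in all, crops included, and the job is handed in when it is done.

```bash
mkdir -p pics; cat > h.py <<'E'
import numpy as np, cv2
from station import robot, eyes
def snap(n):
    p,d=eyes.read_camera(n); np.savez(f'/tmp/{n}.npz',p=p,d=d); return p,d
def world(n,u,v,d):
    m=eyes.camera_model(n); V=np.array(m['view'])
    c=np.array([(u-m['cx'])/m['fx']*d,-(v-m['cy'])/m['fy']*d,-d,1])
    return (np.linalg.inv(V)@c)[:3]
def atz(n,u,v,z):
    a=world(n,u,v,100.);b=world(n,u,v,1000.);return a+(b-a)*(z-a[2])/(b[2]-a[2])
E
python3 - <<'E'
from h import *
for n in('top','side'):
    p,d=snap(n); cv2.imwrite(f'pics/{n}0.png',p); print({k:np.round(v,3).tolist() for k,v in eyes.camera_model(n).items() if not isinstance(v,str)})
print(robot.get_state())
E
```

```text
{'fx': 424.957, 'fy': 424.957, 'cx': 271.846, 'cy': 210.776, 'view': [[-0.202, -0.979, -0.004, 267.571], [0.956, -0.198, 0.218, -478.334], [-0.214, 0.04, 0.976, -827.113], [0.0, 0.0, 0.0, 1.0]]}
{'fx': 453.117, 'fy': 453.117, 'cx': 289.964, 'cy': 208.286, 'view': [[-0.999, 0.045, 0.02, 482.219], [-0.0, -0.411, 0.911, -26.164], [0.049, 0.91, 0.411, -1095.101], [0.0, 0.0, 0.0, 1.0]]}
{'clock': 0.1, 'qpos': array([ 1.14491345e+00,  3.59449059e-01,  1.51134359e+00,  1.09757565e-05,
        1.27251497e+00, -1.15072435e-01]), 'qvel': array([ 0.00031375, -0.00274064, -0.00191546,  0.00111116,  0.00082762,
        0.00026135]), 'joint_torque': array([ 1.91001287e-03, -5.28652918e+01, -2.79347205e+01,  2.17865472e-04,
        4.90291830e-03, -8.45284973e-06]), 'ee_pos': array([183.22470502, 570.67950878, 230.52069995]), 'tcp_rot': array([[-9.52084960e-01,  3.05832819e-01, -7.18046724e-04],
       [ 3.05833591e-01,  9.52083709e-01, -1.55743587e-03],
       [ 2.07325584e-04, -1.70241408e-03, -9.99998529e-01]]), 'contact_force': array([-0.44829269, -0.41269639,  0.91564955]), 'torque': array([-0.00427299,  0.03760304, -0.00711   ]), 'finger_force': 0.0, 'grip_width': 85.433567748338}
```

View pics/top0.png

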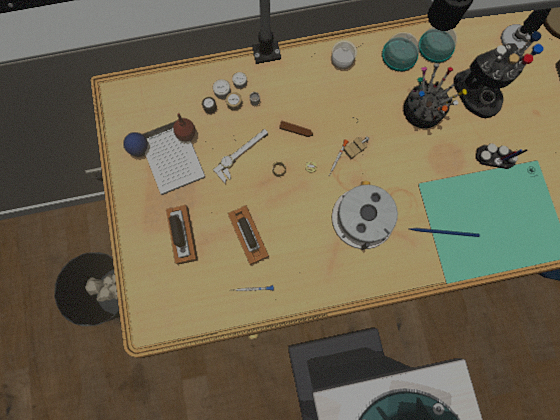

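View pics/side0.png

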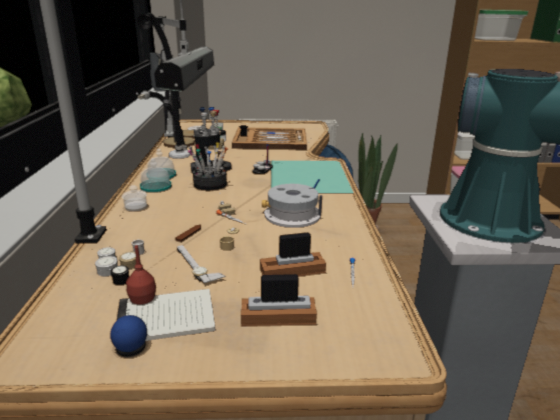

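The top view shows the chamber at about (367,214) and the rests at (181,235) and (249,235). The side view shows the same rests at (279,300) and (293,262). I'll enlarge these areas.

```bash
python3 - <<'E'
from h import *
t=np.load('/tmp/top.npz')['p'];s=np.load('/tmp/side.npz')['p']
a=cv2.resize(t[195:275,155:285],None,fx=6,fy=6,interpolation=cv2.INTER_CUBIC)
b=cv2.resize(t[170:260,320:410],None,fx=6,fy=6,interpolation=cv2.INTER_CUBIC)
c=cv2.resize(s[175:330,230:340],None,fx=3.8,fy=3.8,interpolation=cv2.INTER_CUBIC)
for n,i in(('a',a),('b',b),('c',c)):cv2.imwrite(f'pics/{n}.png',i)
E
```

```text
(no output)
```

View pics/a.png

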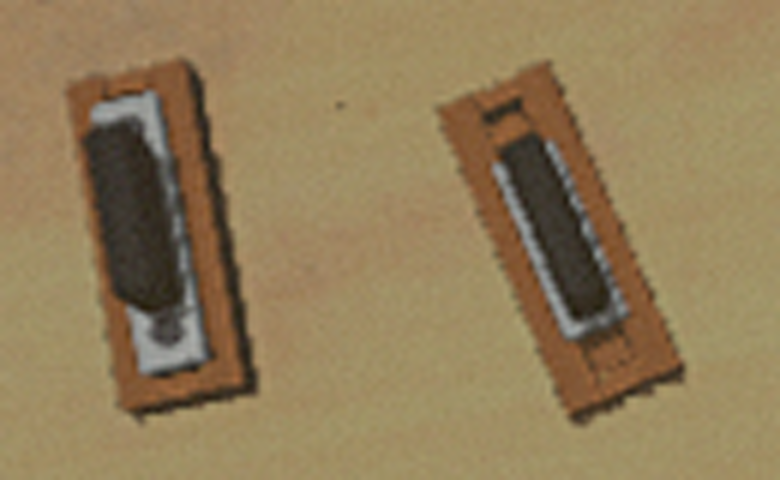

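View pics/b.png

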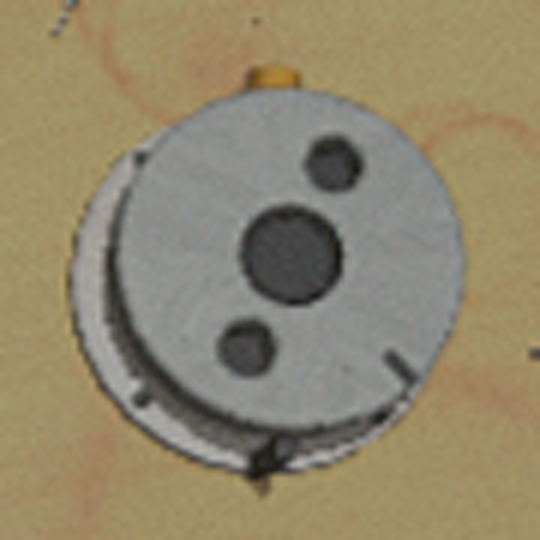

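View pics/c.png

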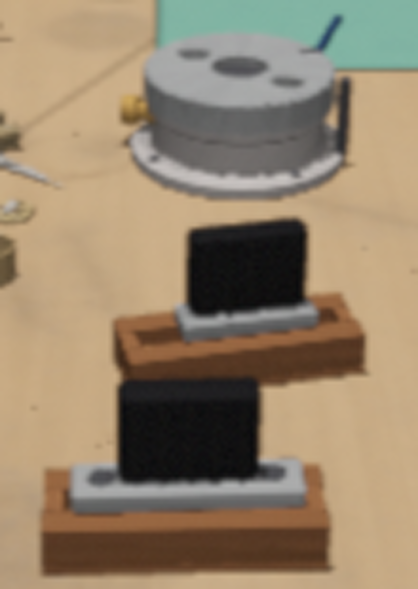

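Crop a shows that the wide spanner is the left one. Its bridge corners are at crop (92,105), (158,92), (210,358) and (142,375). Crop b shows the holes at (333,163) and (247,347), the bore at (292,254), the mark at (400,367) and the post at (270,452).

```bash
python3 - <<'E'
from h import *
d=np.load('/tmp/top.npz')['d'];p=np.load('/tmp/top.npz')['p']
U=lambda x,ox:(x+.5)/6-.5+ox
# clouds
def cloud(r0,r1,c0,c1,n='top'):
    D=np.load(f'/tmp/{n}.npz');v,u=np.mgrid[r0:r1,c0:c1];dd=D['d'][r0:r1,c0:c1]
    W=np.array([world(n,a,b,x) for a,b,x in zip(u.ravel(),v.ravel(),dd.ravel())]);return W,D['p'][r0:r1,c0:c1].reshape(-1,3).astype(int),dd.ravel()
def rep(lbl,P):
    print(lbl,len(P),'mean',P.mean(0).round(1),'rect',cv2.minAreaRect(P[:,:2].astype(np.float32)),'z',np.percentile(P[:,2],[5,50,95]).round(1))
for n,box in(('top',(200,268,160,205)),('side',(265,330,235,325))):
    W,c,dd=cloud(*box,n); m=(dd>0)
    print(n,np.histogram(W[m,2],bins=np.arange(-10,100,5)))
    g=m&(W[:,2]>60)&(c.sum(1)<200); rep('grip>60',W[g])
    top=m&(W[:,2]>np.percentile(W[g,2],95)-6)&(c.sum(1)<200); rep('griptop',W[top])
for z in(28,34):
    q=np.array([atz('top',U(x,155),U(y,195),z) for x,y in[(92,105),(158,92),(210,358),(142,375)]])
    print('bridge',z,q.mean(0).round(1),'len',np.linalg.norm(q[0]-q[3]).round(1),np.linalg.norm(q[1]-q[2]).round(1),'ang',[np.arctan2(*(a-b)[1::-1]).round(3) for a,b in((q[0],q[3]),(q[1],q[2]))])
q=np.array([atz('top',U(x,320),U(y,170),60) for x,y in[(333,163),(247,347),(292,254),(400,367),(270,452)]])
print('collar',q.round(1),'holes mid',q[:2].mean(0),'ang',np.arctan2(*(q[0]-q[1])[1::-1]),np.linalg.norm(q[0]-q[1]))
for k in(3,4): e=q[k]-q[2];print(np.arctan2(e[1],e[0]),np.hypot(e[0],e[1]))
# rim
W,c,dd=cloud(170,260,320,410); m=(dd>0)&(W[:,2]>53)&(W[:,2]<66)
print('rim',cv2.minEnclosingCircle(W[m][:,:2].astype(np.float32)),np.median(W[m,2]))
W,c,dd=cloud(175,230,262,325,'side'); m=(dd>0)&(W[:,2]>55)&(W[:,2]<66)
print('rim side',cv2.minEnclosingCircle(W[m][:,:2].astype(np.float32)),np.median(W[m,2]))
E
```

```text
Traceback (most recent call last):
  File "h.py", line 6, in world
    m=eyes.camera_model(n); V=np.array(m['view'])
ValueError: time passes only in moves, steps and waits
```

```bash
cat > h.py <<'E'
import numpy as np, cv2
from station import robot, eyes
M={n:eyes.camera_model(n) for n in('top','side')}
def snap(n):
    p,d=eyes.read_camera(n); np.savez(f'/tmp/{n}.npz',p=p,d=d); return p,d
def world(n,u,v,d):
    m=M[n]; u,v,d=map(np.asarray,(u,v,d))
    c=np.stack([(u-m['cx'])/m['fx']*d,-(v-m['cy'])/m['fy']*d,-d,np.ones_like(d)],-1)
    return (c@np.linalg.inv(np.array(m['view'])).T)[...,:3]
def atz(n,u,v,z):
    a=world(n,u,v,100.);b=world(n,u,v,1000.);return a+(b-a)*(z-a[2])/(b[2]-a[2])
def cloud(r0,r1,c0,c1,n='top'):
    D=np.load(f'/tmp/{n}.npz');v,u=np.mgrid[r0:r1,c0:c1];dd=D['d'][r0:r1,c0:c1]
    k=dd.ravel()>0
    return world(n,u.ravel(),v.ravel(),dd.ravel().astype(float))[k],D['p'][r0:r1,c0:c1].reshape(-1,3).astype(int)[k]
def rep(lbl,P):
    print(lbl,len(P),'mean',P.mean(0).round(1),'rect',cv2.minAreaRect(P[:,:2].astype(np.float32)),'z',np.percentile(P[:,2],[5,50,95]).round(1))
E
python3 - <<'E'
from h import *
U=lambda x,ox:(x+.5)/6-.5+ox
for n,box in(('top',(200,268,160,205)),('side',(265,330,235,325))):
    W,c=cloud(*box,n)
    print(n,np.histogram(W[:,2],bins=np.arange(-10,100,5))[0])
    g=(W[:,2]>50)&(c.sum(1)<200); rep('grip>50',W[g])
    top=(W[:,2]>np.percentile(W[g,2],95)-6)&(c.sum(1)<200); rep('griptop',W[top])
for z in(28,34):
    q=np.array([atz('top',U(x,155),U(y,195),z) for x,y in[(92,105),(158,92),(210,358),(142,375)]])
    print('bridge',z,q.mean(0).round(1),'len',np.linalg.norm(q[0]-q[3]).round(1),np.linalg.norm(q[1]-q[2]).round(1),'ang',[np.arctan2(*(a-b)[1::-1]).round(3) for a,b in((q[0],q[3]),(q[1],q[2]))])
q=np.array([atz('top',U(x,320),U(y,170),60) for x,y in[(333,163),(247,347),(292,254),(400,367),(270,452)]])
print('collar',q.round(1),'holes mid',q[:2].mean(0),'ang',np.arctan2(*(q[0]-q[1])[1::-1]),np.linalg.norm(q[0]-q[1]))
for k in(3,4): e=q[k]-q[2];print(np.arctan2(e[1],e[0]),np.hypot(e[0],e[1]))
W,c=cloud(170,260,320,410); m=(W[:,2]>53)&(W[:,2]<66)
print('rim',cv2.minEnclosingCircle(W[m][:,:2].astype(np.float32)),np.median(W[m,2]))
W,c=cloud(175,230,262,325,'side'); m=(W[:,2]>55)&(W[:,2]<66)
print('rim side',cv2.minEnclosingCircle(W[m][:,:2].astype(np.float32)),np.median(W[m,2]))
E
```

```text
top [   0  287 1474   69   27   25  224  343  100  157   14   15   16   11
   19   16   14  114  124    0    0]
grip>50 303 mean [517.  362.   75.6] rect ((518.6646728515625, 363.9482727050781), (58.48563003540039, 16.01698112487793), 1.4991734027862549) z [54.5 79.4 82.5]
griptop 218 mean [518.6 363.7  80.2] rect ((518.8770751953125, 363.758056640625), (57.85244369506836, 15.792126655578613), 2.4975087642669678) z [77.3 80.2 82.6]
side [   0 1858  555  268  349  350  840  160  403   92   96   94  108  102
  101  100  113  229    1    0    0]
grip>50 730 mean [517.6 371.7  67.2] rect ((517.5443725585938, 365.6206970214844), (57.152713775634766, 20.404752731323242), 3.3221168518066406) z [51.5 68.4 78.7]
griptop 272 mean [517.4 369.2  77. ] rect ((517.504638671875, 365.7998046875), (57.35102844238281, 19.794565200805664), 5.167006492614746) z [73.6 77.5 79. ]
bridge 28 [520.4 364.4  28. ] len 98.6 97.5 ang [np.float64(0.026), np.float64(0.03)]
bridge 34 [519.1 363.3  34. ] len 97.9 96.8 ang [np.float64(0.026), np.float64(0.03)]
collar [[506.9 -49.6  60. ]
 [450.4  -4.7  60. ]
 [478.6 -27.7  60. ]
 [433.2 -53.7  60. ]
 [414.   -3.4  60. ]] holes mid [478.65399887 -27.1646742   60.        ] ang -0.6714340544109183 72.16991234198011
-2.6218717438092374 52.298790711177055
2.7816912085390766 69.00264679615599
rim ((473.8522644042969, -23.801265716552734), 65.4081802368164) 61.17982147882947
rim side ((473.1735534667969, -22.320514678955078), 64.76860809326172) 58.860845837335205
```

```bash

python3 -m jog '[{"jaw":0,"slide":[0.33,-0.23,-0.1],"roll":0},{"jaw":0,"slide":[0.67,-0.46,-0.2],"roll":0},{"jaw":0,"slide":[1,-0.69,-0.33],"roll":0},{"jaw":0,"slide":[1,-0.69,-0.33],"roll":0}]' >/dev/null
python3 -m jog '[{"jaw":0,"slide":[0.33,-0.23,-0.1],"roll":0},{"jaw":0,"slide":[0.67,-0.46,-0.2],"roll":0},{"jaw":0,"slide":[1,-0.69,-0.33],"roll":0},{"jaw":0,"slide":[1,-0.69,-0.33],"roll":0}]' >/dev/null
python3 -m jog '[{"jaw":0,"slide":[0.33,-0.23,-0.1],"roll":0},{"jaw":0,"slide":[0.67,-0.46,-0.2],"roll":0},{"jaw":0,"slide":[1,-0.69,-0.33],"roll":0},{"jaw":0,"slide":[1,-0.69,-0.33],"roll":0}]'
python3 -m jog '[{"jaw":0,"slide":[0.2,0,0],"roll":0.035},{"jaw":0,"slide":[0.35,0,0],"roll":0.07},{"jaw":0,"slide":[0.35,0,0],"roll":0.108},{"jaw":0,"slide":[0.35,0,0],"roll":0.108},{"jaw":0,"slide":[0.35,0,0],"roll":0.108}]'
```

```text
clock: 1.1
ee_pos: [487.9, 360.6, 130.3]
tcp_rot: [[-0.951, 0.309, 0.001], [0.309, 0.951, -0.002], [-0.002, -0.002, -1.0]]
contact_force: [0.2, 0.8, 0.9]
grip_width: 85.7
finger_force: 0.0
clock: 1.52
ee_pos: [517.5, 364.6, 132.0]
tcp_rot: [[-1.0, -0.025, -0.001], [-0.025, 1.0, -0.0], [0.001, -0.0, -1.0]]
contact_force: [-0.1, -0.4, -0.9]
grip_width: 85.2
finger_force: 0.0
```

```bash

python3 -m jog '[{"jaw":0,"slide":[0,0,-0.3],"roll":0},{"jaw":0,"slide":[0,0,-0.6],"roll":0},{"jaw":0,"slide":[0,0,-0.78],"roll":0},{"jaw":0,"slide":[0,0,-0.9],"roll":0},{"jaw":0,"slide":[0,0,-0.9],"roll":0}]'
python3 -m jog '[{"jaw":1,"slide":[0,0,0],"roll":0},{"jaw":1,"slide":[0,0,0],"roll":0},{"jaw":1,"slide":[0,0,0],"roll":0},{"jaw":1,"slide":[0,0,0],"roll":0},{"jaw":1,"slide":[0,0,0],"roll":0}]' 80
python3 -m jog '[{"jaw":1,"slide":[0,0,0],"roll":0},{"jaw":1,"slide":[0,0,0],"roll":0},{"jaw":1,"slide":[0,0,0],"roll":0},{"jaw":1,"slide":[0,0,0],"roll":0},{"jaw":1,"slide":[0,0,0],"roll":0}]'
```

```text
clock: 1.93
ee_pos: [515.8, 363.5, 39.7]
tcp_rot: [[-1.0, -0.027, -0.005], [-0.027, 1.0, -0.003], [0.005, -0.003, -1.0]]
contact_force: [0.4, 0.3, -0.5]
grip_width: 85.4
finger_force: 0.0
clock: 2.35
ee_pos: [519.1, 364.6, 43.3]
tcp_rot: [[-1.0, -0.028, 0.002], [-0.028, 1.0, 0.001], [-0.002, 0.001, -1.0]]
contact_force: [0.1, -0.5, -1.1]
grip_width: 25.4
finger_force: 0.0
clock: 2.77
ee_pos: [519.1, 364.6, 43.2]
tcp_rot: [[-1.0, -0.028, 0.001], [-0.028, 1.0, 0.001], [-0.001, 0.001, -1.0]]
contact_force: [-1.4, -0.4, 5.9]
grip_width: 15.2
finger_force: 78.8
```

```bash

python3 -m jog '[{"jaw":1,"slide":[0,0,0.1],"roll":0},{"jaw":1,"slide":[0,0,0.25],"roll":0},{"jaw":1,"slide":[0,0,0.5],"roll":0},{"jaw":1,"slide":[0,0,0.75],"roll":0},{"jaw":1,"slide":[0,0,1],"roll":0}]'
python3 -m jog '[{"jaw":1,"slide":[-0.03,-0.2,0.1],"roll":-0.03},{"jaw":1,"slide":[-0.05,-0.4,0.2],"roll":-0.06},{"jaw":1,"slide":[-0.08,-0.6,0.2],"roll":-0.09},{"jaw":1,"slide":[-0.1,-0.8,0.2],"roll":-0.11},{"jaw":1,"slide":[-0.1,-1,0.2],"roll":-0.11}]'
python3 -m jog '[{"jaw":1,"slide":[-0.03,-0.25,0],"roll":-0.03},{"jaw":1,"slide":[-0.05,-0.5,0],"roll":-0.06},{"jaw":1,"slide":[-0.08,-0.75,0],"roll":-0.09},{"jaw":1,"slide":[-0.1,-1,0],"roll":-0.113},{"jaw":1,"slide":[-0.1,-1,0],"roll":-0.113}]'
python3 -m jog '[{"jaw":1,"slide":[-0.1,-0.25,0],"roll":0},{"jaw":1,"slide":[-0.1,-0.5,0],"roll":0},{"jaw":1,"slide":[-0.1,-0.75,0],"roll":0},{"jaw":1,"slide":[-0.1,-1,0],"roll":0},{"jaw":1,"slide":[-0.1,-1,0],"roll":0}]'
python3 -m jog '[{"jaw":1,"slide":[-0.1,-0.25,-0.1],"roll":0},{"jaw":1,"slide":[-0.1,-0.5,-0.2],"roll":0},{"jaw":1,"slide":[-0.1,-0.75,-0.3],"roll":0},{"jaw":1,"slide":[-0.1,-0.92,-0.4],"roll":0},{"jaw":1,"slide":[-0.1,-0.92,-0.4],"roll":0}]'
python3 -m jog '[{"jaw":1,"slide":[0,0,0],"roll":0},{"jaw":1,"slide":[0,0,0],"roll":0},{"jaw":1,"slide":[0,0,0],"roll":0},{"jaw":1,"slide":[0,0,0],"roll":0},{"jaw":1,"slide":[0,0,0],"roll":0}]'
python3 - <<'E'
from h import *
t,_=snap('top');s,_=snap('side')
print(robot.get_state()['ee_pos'],robot.get_state()['tcp_rot'])
a=cv2.resize(t[150:270,310:420],None,fx=4,fy=4,interpolation=cv2.INTER_CUBIC)
b=cv2.resize(s[150:230,250:330],None,fx=6,fy=6,interpolation=cv2.INTER_CUBIC)
cv2.imwrite('pics/d.png',np.vstack([np.hstack([a,np.zeros((480,20-20+0,3),np.uint8)]) if 0 else cv2.resize(a,(330,360)),]) if 0 else np.hstack([cv2.copyMakeBorder(a,0,120-120,0,0,0) ,b][::1]) if a.shape[0]==b.shape[0] else a)
E
```

```text
clock: 3.18
ee_pos: [517.8, 363.8, 143.2]
tcp_rot: [[-1.0, -0.028, -0.001], [-0.028, 1.0, -0.001], [0.001, -0.001, -1.0]]
contact_force: [0.3, -0.2, -2.9]
grip_width: 15.7
finger_force: 77.9
clock: 3.6
ee_pos: [507.5, 263.2, 162.8]
tcp_rot: [[-0.949, 0.315, -0.001], [0.315, 0.949, -0.0], [0.001, -0.0, -1.0]]
contact_force: [-1.2, -0.4, -2.5]
grip_width: 15.3
finger_force: 78.2
clock: 4.02
ee_pos: [497.0, 160.4, 162.3]
tcp_rot: [[-0.779, 0.627, -0.002], [0.627, 0.779, -0.003], [0.0, -0.003, -1.0]]
contact_force: [-1.1, -0.4, -1.9]
grip_width: 15.1
finger_force: 78.4
clock: 4.43
ee_pos: [488.3, 61.1, 162.5]
tcp_rot: [[-0.782, 0.624, -0.0], [0.624, 0.782, -0.002], [-0.001, -0.002, -1.0]]
contact_force: [0.4, 0.8, -1.3]
grip_width: 15.0
finger_force: 78.9
clock: 4.85
ee_pos: [477.8, -29.7, 121.1]
tcp_rot: [[-0.782, 0.624, -0.002], [0.624, 0.782, -0.0], [0.001, -0.002, -1.0]]
contact_force: [-0.5, 0.2, -2.3]
grip_width: 14.8
finger_force: 78.9
clock: 5.27
ee_pos: [478.8, -27.0, 122.7]
tcp_rot: [[-0.783, 0.622, 0.001], [0.622, 0.783, -0.0], [-0.001, 0.0, -1.0]]
contact_force: [0.4, -0.6, -1.8]
grip_width: 15.1
finger_force: 78.9
[478.64353059 -27.24135751 122.55547786] [[-7.83088468e-01  6.21910185e-01  4.14758067e-04]
 [ 6.21910204e-01  7.83088557e-01 -9.75246521e-05]
 [-3.85443871e-04  1.81571844e-04 -9.99999909e-01]]
```

View pics/d.png

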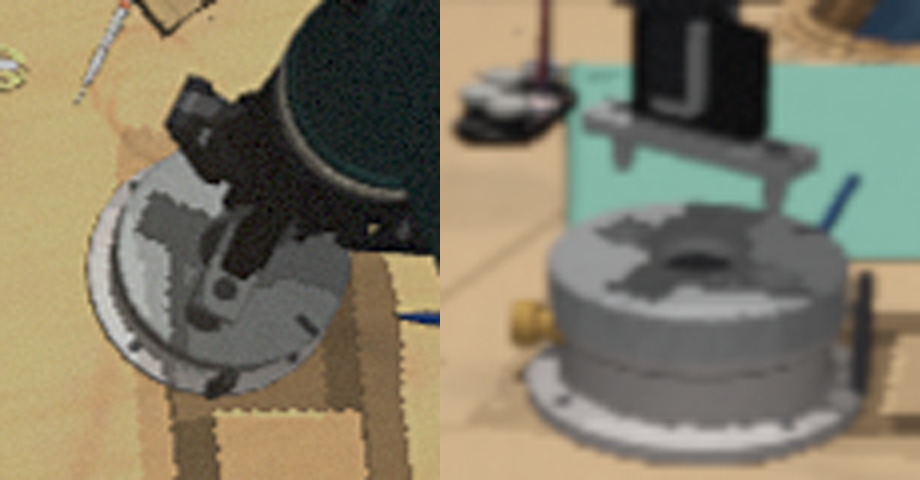

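The bridge hangs level over the collar. The near boss dot is at crop (225,289) in the top view. In the side view the prong tips are at crop (335,207) and (183,168).

```bash
python3 - <<'E'
from h import *
print('boss',atz('top',310+(225.5)/4-.5,150+289.5/4-.5,114.5))
a=atz('side',250+335.5/6-.5,150+207/6-.5,88.5);b=atz('side',250+183.5/6-.5,150+168/6-.5,88.5)
print(a,b,(a+b)/2,np.linalg.norm(a-b),np.arctan2(*(b-a)[1::-1]))
# collar holes in the first side image (crop c scale 3.8)
q=[atz('side',230+(x+.5)/3.8-.5,175+(y+.5)/3.8-.5,60) for x,y in((194,53),(290,81),(240,66))]
print(np.round(q,1),(q[0]+q[1])/2,np.arctan2(*(q[0]-q[1])[1::-1]))
E
```

```text
boss [451.42655807  -3.80864465 114.5       ]
[448.87178419  -3.4475467   88.5       ] [505.98192592 -45.65278804  88.5       ] [477.42685505 -24.55016737  88.5       ] 71.01303179562109 -0.6364334462625708
[[ 5.042e+02 -4.620e+01  6.000e+01]
 [ 4.469e+02 -5.000e-01  6.000e+01]
 [ 4.762e+02 -2.460e+01  6.000e+01]] [475.55898738 -23.34937526  60.        ] -0.672213643985159
```

```bash

python3 -m jog '[{"jaw":1,"slide":[-0.01,0,-0.1],"roll":0},{"jaw":1,"slide":[-0.01,0,-0.2],"roll":0},{"jaw":1,"slide":[-0.01,0,-0.27],"roll":0},{"jaw":1,"slide":[-0.01,0,-0.31],"roll":0},{"jaw":1,"slide":[-0.01,0,-0.33],"roll":0}]'
python3 -m jog '[{"jaw":1,"slide":[0,0,-0.02],"roll":0},{"jaw":1,"slide":[0,0,-0.04],"roll":0},{"jaw":1,"slide":[0,0,-0.04],"roll":0},{"jaw":1,"slide":[0,0,-0.04],"roll":0}]'
python3 -m jog '[{"jaw":1,"slide":[0,0,-0.02],"roll":0},{"jaw":1,"slide":[0,0,-0.05],"roll":0},{"jaw":1,"slide":[0,0,-0.05],"roll":0},{"jaw":1,"slide":[0,0,-0.05],"roll":0}]'
```

```text
clock: 5.78
ee_pos: [477.2, -27.6, 88.7]
tcp_rot: [[-0.783, 0.623, -0.001], [0.623, 0.783, 0.0], [0.001, -0.001, -1.0]]
contact_force: [0.4, -0.1, -2.5]
grip_width: 15.1
finger_force: 78.9
clock: 6.12
ee_pos: [477.6, -27.8, 85.4]
tcp_rot: [[-0.782, 0.623, 0.0], [0.623, 0.782, -0.0], [-0.0, 0.0, -1.0]]
contact_force: [-0.1, 0.8, -2.1]
grip_width: 15.0
finger_force: 78.9
clock: 6.45
ee_pos: [477.3, -27.7, 80.1]
tcp_rot: [[-0.783, 0.623, -0.001], [0.623, 0.783, 0.0], [0.0, -0.0, -1.0]]
contact_force: [0.2, 0.2, -2.8]
grip_width: 14.9
finger_force: 78.9
```

```bash

python3 -m jog '[{"jaw":1,"slide":[0,0,-0.02],"roll":0},{"jaw":1,"slide":[0,0,-0.02],"roll":0},{"jaw":1,"slide":[0,0,-0.02],"roll":0}]' | grep -E "ee_pos|contact"
python3 -m jog '[{"jaw":1,"slide":[0,0,-0.01],"roll":0},{"jaw":1,"slide":[0,0,-0.01],"roll":0},{"jaw":1,"slide":[0,0,-0.01],"roll":0}]'| grep -E "ee_pos|contact"
python3 -m jog '[{"jaw":1,"slide":[0,0,-0.005],"roll":0},{"jaw":1,"slide":[0,0,-0.005],"roll":0},{"jaw":1,"slide":[0,0,-0.005],"roll":0}]'| grep -E "ee_pos|contact"
```

```text
ee_pos: [477.7, -27.8, 79.2]
contact_force: [-2.3, 0.4, 9.6]
ee_pos: [477.7, -27.8, 79.1]
contact_force: [-6.1, 1.5, 22.7]
ee_pos: [477.7, -27.8, 79.1]
contact_force: [-6.8, 1.4, 28.3]
```

```bash

S(){ python3 -c "
from station import robot;s=robot.get_state();import numpy as np;R=s['tcp_rot'];print(s['clock'],s['ee_pos'].round(1),'yawx',round(float(np.arctan2(-R[1,0],-R[0,0])),3),s['contact_force'].round(1),s['torque'].round(2))"; }
python3 -m jog '[{"jaw":1,"slide":[0,0,0.025],"roll":0},{"jaw":1,"slide":[0,0,0.025],"roll":-0.02},{"jaw":1,"slide":[0,0,0.025],"roll":-0.04},{"jaw":1,"slide":[0,0,0.025],"roll":-0.06},{"jaw":1,"slide":[0,0,0.025],"roll":-0.08}]'>/dev/null; S
python3 -m jog '[{"jaw":1,"slide":[0,0,0],"roll":-0.02},{"jaw":1,"slide":[0,0,0],"roll":-0.04},{"jaw":1,"slide":[0,0,0],"roll":-0.06},{"jaw":1,"slide":[0,0,0],"roll":-0.08},{"jaw":1,"slide":[0,0,0],"roll":-0.1}]'>/dev/null; S
python3 -m jog '[{"jaw":1,"slide":[0,0,0],"roll":-0.02},{"jaw":1,"slide":[0,0,0],"roll":-0.04},{"jaw":1,"slide":[0,0,0],"roll":-0.06},{"jaw":1,"slide":[0,0,0],"roll":-0.08},{"jaw":1,"slide":[0,0,0],"roll":-0.1}]'>/dev/null; S
python3 -m jog '[{"jaw":1,"slide":[0,0,0],"roll":-0.01},{"jaw":1,"slide":[0,0,0],"roll":-0.02},{"jaw":1,"slide":[0,0,0],"roll":-0.02},{"jaw":1,"slide":[0,0,0],"roll":-0.02}]'>/dev/null; S
```

```text
7.6167 [477.  -28.5  79.5] yawx -0.925 [-3.4 -3.5  3.3] [-0.65  0.58  0.34]
8.0333 [476.4 -28.6  79.3] yawx -1.239 [-3.7 -3.8  2. ] [-0.82  0.7   0.28]
8.45 [475.8 -28.7  79.2] yawx -1.553 [-4.6 -5.4  5.1] [-0.92  1.    0.27]
8.7833 [475.7 -28.7  79.3] yawx -1.612 [-4.2 -5.4  5. ] [-0.81  0.98  0.62]
```

```bash

S(){ python3 -c "
from station import robot;s=robot.get_state();import numpy as np;R=s['tcp_rot'];print(s['clock'],s['ee_pos'].round(1),'yawx',round(float(np.arctan2(-R[1,0],-R[0,0])),3),s['contact_force'].round(1),s['torque'].round(2))"; }
for i in 1 2 3; do python3 -m jog '[{"jaw":1,"slide":[0,0,0],"roll":-0.01},{"jaw":1,"slide":[0,0,0],"roll":-0.01},{"jaw":1,"slide":[0,0,0],"roll":-0.01}]'>/dev/null; S; done
python3 - <<'E'
from h import *
t,_=snap('top');s,_=snap('side')
a=cv2.resize(t[170:270,320:420],None,fx=4.8,fy=4.8,interpolation=cv2.INTER_CUBIC)
b=cv2.resize(s[160:225,255:330],(480*75//100,480*65//100),interpolation=cv2.INTER_CUBIC)
b=cv2.copyMakeBorder(b,0,480-b.shape[0],0,0,0);b=b[:480,:310] if b.shape[1]<310 else b[:, :]
i=np.hstack([cv2.resize(a,(430,430)),cv2.resize(b,(360,480))[:430]]);cv2.imwrite('pics/e.png',i)
E
```

```text
9.0333 [475.6 -28.7  79.3] yawx -1.64 [-4.8 -5.1  4.9] [-0.64  0.96  1.81]
9.2833 [475.6 -28.8  79.3] yawx -1.669 [-5.8 -4.9  5.1] [-0.54  0.93  2.75]
9.5333 [475.8 -29.4  79.6] yawx -1.703 [-6.  -7.7  8.9] [-1.41  1.2   1.48]
```

View pics/e.png

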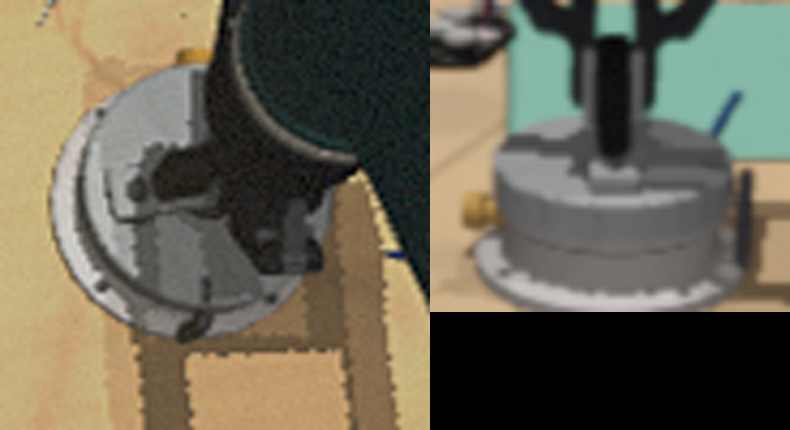

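The mark at crop (207,290) now lines up radially with the post top at (204,319), and the torque spike confirms the stop. I'll unload within the play, press down lightly and release.

```bash

S(){ python3 -c "
from station import robot;s=robot.get_state();import numpy as np;R=s['tcp_rot'];print(s['clock'],s['ee_pos'].round(1),'yawx',round(float(np.arctan2(-R[1,0],-R[0,0])),3),s['contact_force'].round(1),s['torque'].round(2),s['grip_width'])"; }
python3 -m jog '[{"jaw":1,"slide":[0.01,0.01,0],"roll":0.01},{"jaw":1,"slide":[0.01,0.01,0],"roll":0.015},{"jaw":1,"slide":[0.01,0.01,0],"roll":0.015},{"jaw":1,"slide":[0.01,0.01,0],"roll":0.015}]'>/dev/null; S
python3 -m jog '[{"jaw":1,"slide":[0,0,-0.01],"roll":0},{"jaw":1,"slide":[0,0,-0.01],"roll":0},{"jaw":1,"slide":[0,0,-0.01],"roll":0}]' 20 >/dev/null; S
```

```text
9.9667 [475.8 -28.7  79.3] yawx -1.655 [-8.1 -9.6  8.4] [-1.42  1.41  1.75] 15.098535073753805
10.2167 [475.8 -28.7  79.2] yawx -1.655 [-10.7  -9.8  19.7] [-1.41  1.93  1.78] 14.90197691230859
```

```bash

S(){ python3 -c "
from station import robot;s=robot.get_state();import numpy as np;R=s['tcp_rot'];print(s['clock'],s['ee_pos'].round(1),'yawx',round(float(np.arctan2(-R[1,0],-R[0,0])),3),s['contact_force'].round(1),s['torque'].round(2),s['grip_width'])"; }
python3 -m jog '[{"jaw":1,"slide":[-0.03,-0.025,0.005],"roll":0.01},{"jaw":1,"slide":[-0.03,-0.025,0.005],"roll":0.01},{"jaw":1,"slide":[-0.03,-0.025,0.005],"roll":0.01}]' 40 >/dev/null; S
python3 -m jog '[{"jaw":0.6,"slide":[0,0,0],"roll":0},{"jaw":0.6,"slide":[0,0,0],"roll":0},{"jaw":0,"slide":[0,0,0],"roll":0},{"jaw":0,"slide":[0,0,0],"roll":0},{"jaw":0,"slide":[0,0,0],"roll":0}]'>/dev/null; S
python3 -m jog '[{"jaw":0,"slide":[0,0,0],"roll":0},{"jaw":0,"slide":[0,0,0],"roll":0},{"jaw":0,"slide":[0,0,0],"roll":0},{"jaw":0,"slide":[0,0,0],"roll":0}]'>/dev/null; S
```

```text
10.4667 [475.5 -29.1  79.3] yawx -1.629 [-1.7  2.1  7.7] [0.5  0.36 0.86] 14.812555231071808
10.8833 [475.6 -29.3  78.7] yawx -1.631 [-0.1  0.5 -0.6] [-0.    0.   -0.01] 69.25708091458124
11.2167 [475.5 -29.3  78.8] yawx -1.63 [-0.1  0.3 -0.5] [ 0.02 -0.    0.02] 85.53517891889537
```

Released cleanly. I'll retreat straight up, move away to the left, and check with the cameras.

```bash

python3 -m jog '[{"jaw":0,"slide":[0,0,0.15],"roll":0},{"jaw":0,"slide":[0,0,0.3],"roll":0},{"jaw":0,"slide":[0,0,0.6],"roll":0},{"jaw":0,"slide":[0,0,0.9],"roll":0},{"jaw":0,"slide":[0,0,1],"roll":0}]' | grep contact
python3 -m jog '[{"jaw":0,"slide":[-0.1,0.35,0],"roll":0},{"jaw":0,"slide":[-0.3,0.7,0],"roll":0},{"jaw":0,"slide":[-0.5,1,0],"roll":0},{"jaw":0,"slide":[-0.5,1,0],"roll":0}]' | grep contact
python3 -m jog '[{"jaw":0,"slide":[-0.1,0.35,0],"roll":0},{"jaw":0,"slide":[-0.2,0.7,0],"roll":0},{"jaw":0,"slide":[-0.2,1,0],"roll":0},{"jaw":0,"slide":[-0.2,1,0],"roll":0}]' | grep -E "ee_pos|contact"
python3 - <<'E'
from h import *
t,_=snap('top');s,_=snap('side')
a=cv2.resize(t[170:260,320:410],(430,430),interpolation=cv2.INTER_CUBIC)
b=cv2.resize(s[150:225,262:325],(360,430),interpolation=cv2.INTER_CUBIC)
cv2.imwrite('pics/f.png',np.hstack([a,b]))
W,c=cloud(170,260,320,410); g=(W[:,2]>95)&(W[:,2]<130); rep('griptop',W[g])
E
```

```text
contact_force: [1.9, -0.2, 0.2]
contact_force: [-0.9, 0.1, -0.1]
ee_pos: [405.1, 174.6, 178.7]
contact_force: [0.9, 0.3, 0.7]h.py:17: RuntimeWarning: Mean of empty slice.
  print(lbl,len(P),'mean',P.mean(0).round(1),'rect',cv2.minAreaRect(P[:,:2].astype(np.float32)),'z',np.percentile(P[:,2],[5,50,95]).round(1))
  ret = um.true_divide(
Traceback (most recent call last):
  File "h.py", line 17, in rep
    print(lbl,len(P),'mean',P.mean(0).round(1),'rect',cv2.minAreaRect(P[:,:2].astype(np.float32)),'z',np.percentile(P[:,2],[5,50,95]).round(1))
                                                                                                      ~~~~~~~~~~~~~^^^^^^^^^^^^^^^^^^
IndexError: index -1 is out of bounds for axis 0 with size 0
```

View pics/f.png

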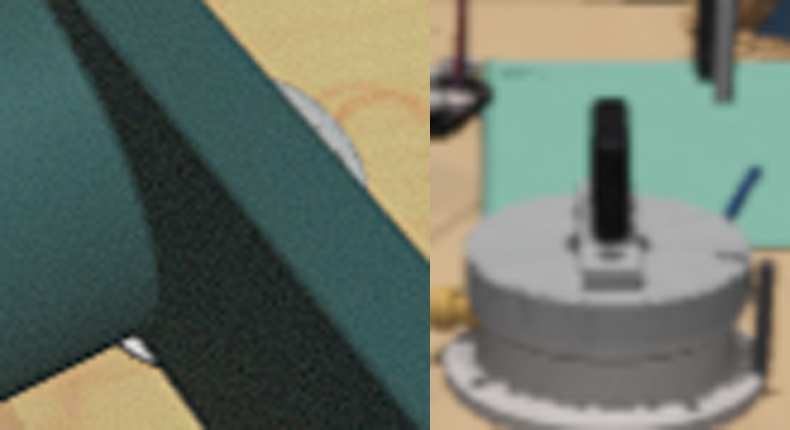

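The side view shows the spanner upright and seated, with the mark at (735,257) near the post at (768,270). The arm still hides the top view, so I'll move it farther left.

```bash

for i in 1 2; do python3 -m jog '[{"jaw":0,"slide":[-0.2,0.35,0.1],"roll":0},{"jaw":0,"slide":[-0.3,0.7,0.2],"roll":0},{"jaw":0,"slide":[-0.4,1,0.3],"roll":0},{"jaw":0,"slide":[-0.4,1,0.3],"roll":0}]' | grep -E "clock|ee_pos|contact"; done
python3 -m jog '[{"jaw":0,"slide":[-0.2,0.35,0],"roll":0},{"jaw":0,"slide":[-0.4,0.7,0],"roll":0},{"jaw":0,"slide":[-0.6,1,0],"roll":0},{"jaw":0,"slide":[-0.6,1,0],"roll":0}]' | grep -E "clock|ee_pos|contact"
python3 - <<'E'
from h import *
t,_=snap('top');s,_=snap('side')
a=cv2.resize(t[170:260,320:410],(480,480),interpolation=cv2.INTER_CUBIC)
b=cv2.resize(t[195:275,155:285],(310,190),interpolation=cv2.INTER_CUBIC)
cv2.imwrite('pics/g.png',np.hstack([a,cv2.copyMakeBorder(b,0,290,0,0,0)]))
W,c=cloud(170,260,320,410); g=(W[:,2]>95)&(W[:,2]<130)
if g.any(): rep('griptop',W[g])
W,c=cloud(150,225,262,325,'side'); g=(W[:,2]>105)&(W[:,2]<130)&(c.sum(1)<200)
if g.any(): rep('griptop side',W[g])
E
```

```text
clock: 12.73
ee_pos: [365.8, 274.1, 210.4]
contact_force: [1.2, 0.1, 1.0]
clock: 13.07
ee_pos: [326.4, 374.6, 240.4]
contact_force: [0.8, 0.9, -0.2]
clock: 13.4
ee_pos: [264.2, 473.8, 238.2]
contact_force: [0.6, 0.3, 0.0]
griptop 299 mean [477.1 -24.2 113.5] rect ((478.23394775390625, -25.966567993164062), (59.4591064453125, 16.19835662841797), 88.97942352294922) z [100.3 115.1 118. ]
griptop side 68 mean [477.1 -12.5 111.9] rect ((476.9426574707031, -21.72030258178711), (59.26160430908203, 13.771278381347656), 87.05410766601562) z [106.1 113.1 114.6]
```

View pics/g.png

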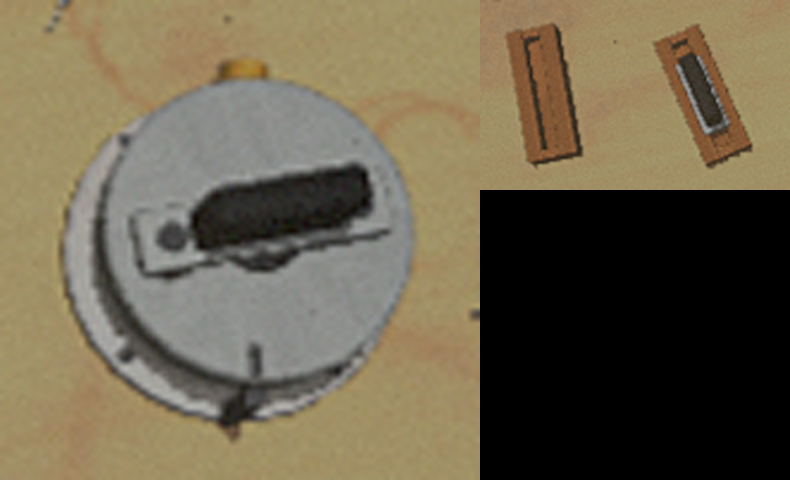

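The mark at (256,360) points at the post top at about (240,395), and the narrow spanner is still in its rest. I'll check the mark and post angles numerically.

```bash
python3 - <<'E'
from h import *
T=lambda x,y,z,k=480/90:atz('top',320+(x+.5)/k-.5,170+(y+.5)/k-.5,z)
c=np.array([478.6,-27.5,60])
ang=lambda p:(np.arctan2(p[1]-c[1],p[0]-c[0])%(2*np.pi)).round(3)
m0=T(400,367,60,6); m=T(256,360,60)
print('mark before',ang(m0),'now',ang(m),'turned',ang(m0)-ang(m))
for x,y in((252,395),(240,405),(232,415)):
    print([ (z,T(x,y,z)[:2].round(1).tolist(),ang(T(x,y,z))) for z in(0,30,60,70)])
# dark post in both clouds, by depth
for n,b in(('top',(235,260,345,375)),('side',(185,225,300,335))):
    W,col=cloud(*b,n); r=np.hypot(W[:,0]-c[0],W[:,1]-c[1])
    g=(W[:,2]>12)&(W[:,2]<90)&(r>61)&(r<85)&(col.sum(1)<170)
    if g.any(): print(n,g.sum(),np.median(W[g],0).round(1),ang(np.median(W[g],0)),W[g][:,2].min().round(),W[g][:,2].max().round())
i=np.load('/tmp/side.npz')['p'][175:225,285:335];cv2.imwrite('pics/h.png',cv2.resize(i,(550,550),interpolation=cv2.INTER_CUBIC))
E
```

```text
mark before 3.666 now 2.868 turned 0.798
[(0, [421.3, -23.3], np.float64(3.068)), (30, [418.5, -15.9], np.float64(2.951)), (60, [415.6, -8.5], np.float64(2.849)), (70, [414.7, -6.1], np.float64(2.818))]
[(0, [418.4, -17.5], np.float64(2.977)), (30, [415.6, -10.3], np.float64(2.876)), (60, [412.8, -3.2], np.float64(2.787)), (70, [411.9, -0.8], np.float64(2.76))]
[(0, [415.1, -13.3], np.float64(2.922)), (30, [412.4, -6.3], np.float64(2.831)), (60, [409.8, 0.8], np.float64(2.752)), (70, [408.9, 3.1], np.float64(2.728))]
top 28 [412.7  -5.4  42.6] 2.817 13.0 63.0
side 20 [413.   -3.6  32.4] 2.792 18.0 56.0
```

View pics/h.png

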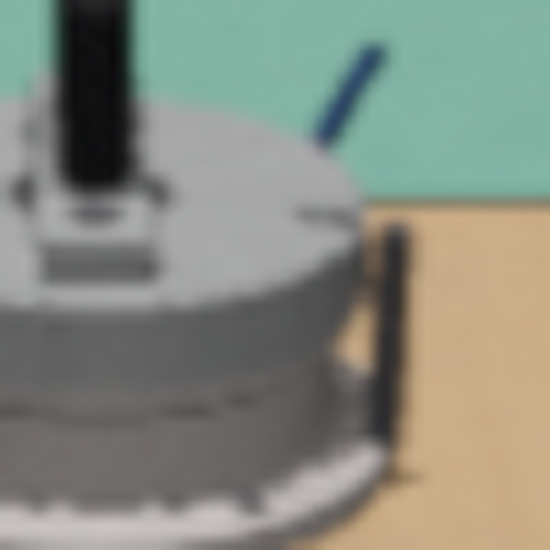

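```bash
python3 - <<'E'
from h import *
def centroid(n,r0,r1,c0,c1):
    g=cv2.cvtColor(np.load(f'/tmp/{n}.npz')['p'],cv2.COLOR_BGR2GRAY)[r0:r1,c0:c1].astype(float)
    w=np.clip(np.median(g)-25-g,0,None); v,u=np.mgrid[r0:r1,c0:c1]; return (w*u).sum()/w.sum(),(w*v).sum()/w.sum(),w.sum()
ct=np.array([478.6,-27.5]); cs=np.array([475.7,-23.7])
A=lambda p,c:np.arctan2(p[1]-c[1],p[0]-c[0])%(2*np.pi)
a=centroid('top',233,241,364,373);P=atz('top',*a[:2],60);print(a,P,A(P,ct),np.hypot(*(P[:2]-ct)))
a=centroid('side',191,197,311,317);P=atz('side',*a[:2],60);print(a,P,A(P,cs),np.hypot(*(P[:2]-cs)))
P=atz('side',285+325.5/11-.5,175+215.5/11-.5,60);print('hand',P,A(P,cs),np.hypot(*(P[:2]-cs)))
# post centreline in side: crop top (398,230), foot (383,440); try heights along the r=67 circle
for x,y in((398,235),(392,320),(385,420)):
    for z in(15,20,30,35,40,50,55,60,65): 
        P=atz('side',285+(x+.5)/11-.5,175+(y+.5)/11-.5,z); r=np.hypot(*(P[:2]-cs))
        if 63<r<74: print((x,y),z,P.round(1),A(P,cs).round(3),r.round(1))
g=cv2.cvtColor(np.load('/tmp/top.npz')['p'],cv2.COLOR_BGR2GRAY);print(g[232:254,360:374])
E
```

```text
(np.float64(367.5188118811881), np.float64(237.26138613861386), np.float64(505.0)) [427.97867894 -13.13631235  60.        ] 2.865112024333202 52.61970799112747
(np.float64(314.91150442477874), np.float64(194.23008849557522), np.float64(56.5)) [425.06796257 -10.97965852  60.        ] 2.8954556622696828 52.20546237034563
hand [426.91554445 -11.82436604  60.        ] 2.902806357682417 50.2091006189063
(398, 235) 40 [406.4 -48.6  40. ] 3.487 73.6
(398, 235) 50 [409.5 -24.7  50. ] 3.157 66.3
(398, 235) 55 [411.  -12.8  55. ] 2.975 65.6
(398, 235) 60 [412.5  -0.9  60. ] 2.795 67.2
(398, 235) 65 [414.   11.1  65. ] 2.628 70.8
(392, 320) 20 [406.9 -47.4  20. ] 3.473 72.7
(392, 320) 30 [409.8 -24.6  30. ] 3.155 65.9
(392, 320) 35 [411.3 -13.2  35. ] 2.98 65.3
(392, 320) 40 [412.7  -1.8  40. ] 2.807 66.7
(385, 420) 15 [412.7  -5.2  15. ] 2.856 65.7
(385, 420) 20 [414.    5.6  20. ] 2.698 68.3
[[146 140 142 140 144 149 142 141 146 142 143 143 137 142]
 [141 142 142 147 150 148 141 145 147 145 140 142 139 141]
 [144 142 143 141 145 149 129 104 122 139 148 137 140 135]
 [148 141 141 143 146 147 1
[... 394 characters left out ...]
2  71  59  58  36  40  56  52  50  56  55  62  66]
 [ 89  98  92  84  66  41  64  69  67  64  86  96  98  90]
 [103  96  86  67  46  34  74  78  75  74  92 100  97  91]
 [108  82  56  37  40  35  78  78  69  83  93 135 149 153]
 [143  81  39  33  38  40  50  41  75 136 155 162 173 168]
 [149  87  30  38  41  33  28  72 141 174 160 126 102  88]
 [ 84  46  40  40  35  42  55  62  88  95 118 133 131 129]
 [103  48  32  48  57 124 142 142 131 130 137 142 152 148]
 [144 105  80  89  85 138 153 151 146 149 145 144 144 145]
 [146 144 111  84  85 134 145 144 147 149 143 144 148 142]
 [147 145 145 103 120 147 148 145 145 144 148 140 143 143]
 [145 146 147 140 143 146 144 145 143 144 143 143 143 144]]
```

The mark is at about 2.87–2.90 rad and the post at about 2.81, so the collar may be around 0.05 rad short of the stop. There is plenty of time, so I'll go back, regrip and push once more.

```bash

python3 -m jog '[{"jaw":0,"slide":[0.2,-0.35,0],"roll":0},{"jaw":0,"slide":[0.4,-0.7,0],"roll":0},{"jaw":0,"slide":[0.6,-1,0],"roll":0},{"jaw":0,"slide":[0.6,-1,0],"roll":0}]' >/dev/null
for i in 1 2; do python3 -m jog '[{"jaw":0,"slide":[0.2,-0.35,-0.1],"roll":0},{"jaw":0,"slide":[0.3,-0.7,-0.2],"roll":0},{"jaw":0,"slide":[0.4,-1,-0.3],"roll":0},{"jaw":0,"slide":[0.4,-1,-0.3],"roll":0}]' >/dev/null; done
python3 -m jog '[{"jaw":0,"slide":[0.1,-0.35,0],"roll":0},{"jaw":0,"slide":[0.2,-0.7,0],"roll":0},{"jaw":0,"slide":[0.2,-1,0],"roll":0},{"jaw":0,"slide":[0.2,-1,0],"roll":0}]' >/dev/null
python3 -m jog '[{"jaw":0,"slide":[0.2,-0.35,0],"roll":0},{"jaw":0,"slide":[0.4,-0.7,0],"roll":0},{"jaw":0,"slide":[0.51,-0.99,0],"roll":0},{"jaw":0,"slide":[0.51,-0.99,0],"roll":0},{"jaw":0,"slide":[0.51,-0.99,0],"roll":0}]'
python3 -m jog '[{"jaw":0,"slide":[0,0,-0.3],"roll":0},{"jaw":0,"slide":[0,0,-0.6],"roll":0},{"jaw":0,"slide":[0,0,-0.85],"roll":0},{"jaw":0,"slide":[0,0,-1],"roll":0},{"jaw":0,"slide":[0,0,-1],"roll":0}]'
python3 -m jog '[{"jaw":1,"slide":[0,0,0],"roll":0},{"jaw":1,"slide":[0,0,0],"roll":0},{"jaw":1,"slide":[0,0,0],"roll":0},{"jaw":1,"slide":[0,0,0],"roll":0},{"jaw":1,"slide":[0,0,0],"roll":0}]' 100 >/dev/null
python3 -m jog '[{"jaw":1,"slide":[0,0,0],"roll":0},{"jaw":1,"slide":[0,0,0],"roll":0},{"jaw":1,"slide":[0,0,0],"roll":0},{"jaw":1,"slide":[0,0,0],"roll":0},{"jaw":1,"slide":[0,0,0],"roll":0}]'
python3 -c "
from station import robot;s=robot.get_state();print(s['torque'])"
```

```text
clock: 15.25
ee_pos: [476.8, -29.5, 178.8]
tcp_rot: [[0.063, 0.998, -0.0], [0.998, -0.063, 0.0], [0.0, -0.0, -1.0]]
contact_force: [-1.4, 0.2, 0.2]
grip_width: 85.5
finger_force: 0.0
clock: 15.67
ee_pos: [472.7, -26.4, 76.1]
tcp_rot: [[0.059, 0.998, -0.007], [0.998, -0.059, 0.002], [0.001, -0.007, -1.0]]
contact_force: [-0.5, -0.4, 0.4]
grip_width: 85.7
finger_force: 0.0
clock: 16.5
ee_pos: [476.2, -28.3, 79.6]
tcp_rot: [[0.058, 0.998, -0.0], [0.998, -0.058, -0.001], [-0.001, -0.0, -1.0]]
contact_force: [-2.9, 1.1, 8.0]
grip_width: 15.1
finger_force: 96.9
[0.01039086 0.45640075 0.7555153 ]
```

Now I'll rotate further in small steps and watch the torque.

```bash

S(){ python3 -c "
from station import robot;s=robot.get_state();import numpy as np;R=s['tcp_rot'];print(s['clock'],s['ee_pos'].round(1),'yawx',round(float(np.arctan2(-R[1,0],-R[0,0])),3),s['contact_force'].round(1),s['torque'].round(2),s['grip_width'])"; }
for i in 1 2 3 4; do python3 -m jog '[{"jaw":1,"slide":[0,0,0],"roll":-0.005},{"jaw":1,"slide":[0,0,0],"roll":-0.008},{"jaw":1,"slide":[0,0,0],"roll":-0.008}]'>/dev/null; S; done
```

```text
16.75 [476.1 -28.4  79.6] yawx -1.652 [-2.9  1.   8.6] [0.01 0.57 1.6 ] 14.948373461754649
17.0 [476.1 -28.4  79.6] yawx -1.675 [-2.9  2.   9.8] [0.15 0.49 2.32] 14.858222363506501
17.25 [476.1 -28.5  79.7] yawx -1.698 [-2.8  2.5 10.3] [0.11 0.56 3.02] 15.147003947050578
17.5 [476.  -28.5  79.7] yawx -1.721 [-3.   2.8 10.4] [0.25 0.58 3.69] 14.728893107512894
```

```bash

S(){ python3 -c "
from station import robot;s=robot.get_state();import numpy as np;R=s['tcp_rot'];print(s['clock'],s['ee_pos'].round(1),'yawx',round(float(np.arctan2(-R[1,0],-R[0,0])),3),s['contact_force'].round(1),s['torque'].round(2),s['grip_width'])"; }
cat > mk.py <<'E'
from h import *
def centroid(n,r0,r1,c0,c1):
    g=cv2.cvtColor(np.load(f'/tmp/{n}.npz')['p'],cv2.COLOR_BGR2GRAY)[r0:r1,c0:c1].astype(float)
    w=np.clip(np.median(g)-25-g,0,None); v,u=np.mgrid[r0:r1,c0:c1]; return (w*u).sum()/w.sum(),(w*v).sum()/w.sum(),w.sum()
snap('side');snap('top')
print('mark side',centroid('side',191,197,311,317),'top',centroid('top',233,241,364,373))
E
python3 mk.py
python3 -m jog '[{"jaw":1,"slide":[0,0,0],"roll":0.015},{"jaw":1,"slide":[0,0,0],"roll":0.03},{"jaw":1,"slide":[0,0,0],"roll":0.036},{"jaw":1,"slide":[0,0,0],"roll":0.036}]'>/dev/null; S
python3 -m jog '[{"jaw":1,"slide":[0,0,0],"roll":0.006},{"jaw":1,"slide":[0,0,0],"roll":0.006}]'>/dev/null; S; python3 mk.py
```

```text
mark side (np.float64(nan), np.float64(nan), np.float64(0.0)) top (np.float64(367.6115107913669), np.float64(237.15827338129498), np.float64(69.5))
17.9333 [476.2 -28.3  79.6] yawx -1.616 [-2.5  0.1  9. ] [0.1 0.5 0.2] 15.157233130019844
18.1 [476.5 -28.3  79.6] yawx -1.598 [-2.2  0.   7.2] [-0.01  0.34  0.  ] 14.597824180685038
mark side (np.float64(nan), np.float64(nan), np.float64(0.0)) top (np.float64(367.55944055944053), np.float64(236.8951048951049), np.float64(143.0))mk.py:4: RuntimeWarning: invalid value encountered in scalar divide
  w=np.clip(np.median(g)-25-g,0,None); v,u=np.mgrid[r0:r1,c0:c1]; return (w*u).sum()/w.sum(),(w*v).sum()/w.sum(),w.sum()
mk.py:4: RuntimeWarning: invalid value encountered in scalar divide
  w=np.clip(np.median(g)-25-g,0,None); v,u=np.mgrid[r0:r1,c0:c1]; return (w*u).sum()/w.sum(),(w*v).sum()/w.sum(),w.sum()
```

A torque of 3.7 N m (friction is about 0.25) moved the mark by less than a tenth of a pixel, so the collar is at its stop. The tool is unloaded now, so I'll release and retreat.

```bash

python3 -m jog '[{"jaw":0,"slide":[0,0,0],"roll":0},{"jaw":0,"slide":[0,0,0],"roll":0},{"jaw":0,"slide":[0,0,0],"roll":0},{"jaw":0,"slide":[0,0,0],"roll":0},{"jaw":0,"slide":[0,0,0],"roll":0}]' 40 >/dev/null
python3 -m jog '[{"jaw":0,"slide":[0,0,0],"roll":0},{"jaw":0,"slide":[0,0,0],"roll":0},{"jaw":0,"slide":[0,0,0],"roll":0},{"jaw":0,"slide":[0,0,0],"roll":0}]' >/dev/null
python3 -m jog '[{"jaw":0,"slide":[0,0,0.15],"roll":0},{"jaw":0,"slide":[0,0,0.3],"roll":0},{"jaw":0,"slide":[0,0,0.6],"roll":0},{"jaw":0,"slide":[0,0,0.9],"roll":0},{"jaw":0,"slide":[0,0,1],"roll":0}]'
python3 -m jog '[{"jaw":0,"slide":[-0.1,0.35,0],"roll":0},{"jaw":0,"slide":[-0.3,0.7,0],"roll":0},{"jaw":0,"slide":[-0.5,1,0],"roll":0},{"jaw":0,"slide":[-0.5,1,0],"roll":0}]' >/dev/null
for i in 1 2 3; do python3 -m jog '[{"jaw":0,"slide":[-0.15,0.35,0.1],"roll":0},{"jaw":0,"slide":[-0.3,0.7,0.2],"roll":0},{"jaw":0,"slide":[-0.4,1,0.2],"roll":0},{"jaw":0,"slide":[-0.4,1,0.2],"roll":0}]' >/dev/null; done
python3 -m jog '[{"jaw":0,"slide":[-0.2,0.35,0],"roll":0},{"jaw":0,"slide":[-0.4,0.7,0],"roll":0},{"jaw":0,"slide":[-0.6,1,0],"roll":0},{"jaw":0,"slide":[-0.6,1,0],"roll":0},{"jaw":0,"slide":[-0.6,1,0],"roll":0}]'
python3 mk.py; python3 - <<'E'
from h import *
W,c=cloud(170,260,320,410); g=(W[:,2]>108)&(W[:,2]<130); rep('griptop',W[g])
p=np.load('/tmp/top.npz')['p'];s=np.load('/tmp/side.npz')['p']
a=cv2.resize(p[170:260,320:410],(430,430),interpolation=cv2.INTER_CUBIC)
b=cv2.resize(s[150:225,262:325],(360,430),interpolation=cv2.INTER_CUBIC)
cv2.imwrite('pics/i.png',np.hstack([a,b]))
E
```

```text
clock: 19.37
ee_pos: [478.6, -28.7, 182.3]
tcp_rot: [[0.028, 1.0, 0.005], [1.0, -0.028, -0.001], [-0.001, 0.005, -1.0]]
contact_force: [0.5, 0.1, -0.3]
grip_width: 85.4
finger_force: 0.0
clock: 21.12
ee_pos: [246.4, 471.7, 237.8]
tcp_rot: [[0.025, 1.0, -0.0], [1.0, -0.025, -0.002], [-0.002, -0.0, -1.0]]
contact_force: [0.5, -0.2, 0.2]
grip_width: 85.7
finger_force: 0.0
mark side (np.float64(314.8448275862069), np.float64(194.24137931034483), np.float64(58.0)) top (np.float64(367.47610121836925), np.float64(237.2642924086223), np.float64(533.5))
griptop 261 mean [478.3 -25.5 115.3] rect ((478.9781494140625, -26.05280113220215), (59.958927154541016, 16.434528350830078), 88.9034194946289) z [111.9 115.6 118.1]
```

The mark has not moved, and the grip top at 115 mm matches the fully seated height.

```bash
python3 -c "
from station import robot;print(robot.sign_off())"
```

```text
the job is handed in; nothing more can be done
None
```

The job is handed in at about 21 s on the clock: the wide spanner is seated in the collar and released, the collar is at its stop (3.7 N m moved it no further, though the images put the mark about 0.05 rad short of the post), and the narrow spanner is still in its rest.

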